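# Dry-fit an amplifier's power-supply parts on the chassis plate

## Robot

A 6-joint arm with a two-finger parallel gripper is mounted at the origin on the work surface. World frame = base frame: x ahead of the robot, y to its left, z up, the work surface at z = 0. Lengths are in m, angles in degrees, forces in N, time in s.
With the tool pointing down it reaches from about 0.375 to 0.9 m from the base axis. Payload 3.1 kg.
Tool frame: the origin (TCP) lies at the very end of the fingers, on their centre line; the grasp point (between the pads) lies 19 mm behind it (arm.hold_point_z is the distance from the TCP to the grasp point, in m); z points along the fingers, x is the direction in which the jaws open and shut, and the axes are right-handed (so a half turn about z gives the same grasp; the last joint's range is limited). The gripper opens to 87 mm and grips with 3 to 60 N. Pads are 19 mm wide; open, the fingers measure 117 mm over their backs; the gripper's body (75 mm by 190 mm) begins 51 mm behind the grasp point.
Start: joints at [60.017, 30.224, 82.088, -0, 67.689, -10.227], TCP at [0.211, 0.588, 0.223] pointing down, gripper open.
Joint ranges: [-176.69, 176.69], [-43.24, 126.21], [12.49, 139.97], [-82, 262], [0, 151.66], [-163.58, 163.58]. Speed limits (degrees/s): [159.86, 159.86, 180, 180, 180, 180].

## Interface

Orientations are given as a 3x3 rotation matrix whose columns are the frame's x, y, z axes.
In Python, from rig import telemetry, get_image, camera_model, arm gives the robot as it stands.
- The arm moves only by the tool jog_arm, never from a script. Its argument "targets" is a list that holds one entry, the list of rows, each a list of 5 numbers: the shift along the world's x, y, z in m, then the turn about the world's z in degrees, then the finger opening in m, from 0 to 0.087. In form: [[[dx, dy, dz, twist, jaw], ...]]. A call has 1 to 5 rows; each row shifts and turns the commanded pose from where the row before left it; what a row does not reach is not made up. A row lasts 1/8 s, in which the tool goes at most 62.5 mm and 10.7 degrees, less where a joint would pass 70% of its speed; a pose out of reach is approached as far as the arm can. A call with a gripper value outside its range is refused whole. The fingers move at their own pace and stop on an object; "squeeze" is the grip in N (left out, the last holds). Time passes only in rows, so rows that do not move let the fingers close. It gives the time, the measured TCP pose, the force and the opening at its end, in the units of the state.
- telemetry.get_state(): the state, without advancing time (a new reading comes with each control period).
- get_image(name): name is "scene" or "side" or "wrist"; returns (picture, depth): 480x640x3 uint8, red, green, blue; 480x640 float32, m along the optical axis (not along the pixel's ray), 0 where there is no reading.
- camera_model(name): a dict with "intrinsics" (3x3 intrinsics, pixels), "rvec" (rotation vector, rad) and "tvec" (3), from world to camera coordinates, as OpenCV has them; the wrist camera has in their place "tool_from_camera" (4x4, takes a point from camera to tool coordinates, whose origin is the TCP and whose axes are the tool frame's). Camera axes: x right, y down, z forward; pixel columns grow to the right and rows downward; lengths in m; the calibration is good to about 2 mm. A picture is of the moment at which its call begins: read the wrist's pose just before it. camera_model takes no time and is no camera call.
- arm.sign_off(): hands the job in, once; it reports no verdict.
The state is a dict: "time": time; "q": joint angles; "qvel": joint speeds; "joint_efforts": joint torques, N m; "tool_pos": TCP position; "eef_rot": TCP orientation; "wrist_force": force on the tool from outside, world axes, zero at the start; "wrist_torque": the same for the moment, N m; "width": finger opening in m.
Only numpy, scipy, OpenCV 4.12 (cv2) and the standard library are available. Lean on these libraries where they do the work, as an engineer would, in place of code of your own. Each camera call takes 0.05 s, during which the arm holds its last target.

## Task

Dry-fit the parts of an amplifier on its aluminium bottom plate, all upright, before the holes are marked: stand the copper transformer straight in front of the mains inlet and the black finned heat sink, its length running front to back, straight in front of the speaker terminals, each with about 25 mm of air to its connector's inner end ('front' is away from the rear panel). Stand the blue capacitor midway between transformer and heat sink, in a row with them, and set the bridge rectifier, tags up, straight in front of the capacitor with about 20 mm of air; centre the steel clamp disc, nut up, on top of the transformer. Set every part down, do not drop it.

Things in the scene. Friction and masses are not known exactly. Their poses are not given: they have to be found in the camera images.
- chassis: Amplifier chassis in the making, fixed: black foam block 216 x 306 x 12 mm under a bare aluminium bottom plate 200 (front-back) x 290 (wide) x 3 mm, with an aluminium rear panel 48 mm high (above the plate) and 3 mm thick along its rear edge; no sides and no front. Origin: centre of the foam's underside, on the bench. The plate's top is 15 mm above it. x points to the rear panel (its inner face at x = +97 mm), so the front is towards -x; z up.
- mains_inlet: Mains inlet: black block 28 mm wide, 21 mm high, with three brass tags pointing inward, fixed through the rear panel, either left or right of the speaker terminals; the pair sits up to 12 mm off the panel's middle. Its tags end 30 mm in front of the panel's inner face. Origin: on the plate's top, directly under that inner end (the tips of the tags). x points to the rear, parallel to the chassis x, z up.
- speaker_terminals: Speaker terminals: white plate 46 mm wide with a red and a black binding post outside and two brass studs inside, fixed through the rear panel, always 156 mm to the left or right of the mains inlet (centre to centre), level with it. The studs end 30 mm in front of the panel's inner face. Origin: on the plate's top, directly under the inner end of the studs. x points to the rear, parallel to the chassis x, z up.
- transformer_mid (a point): Toroidal transformer: copper-coloured wound ring, diameter 64 mm, 36 mm high, flat top and bottom, dark hole in the middle, about 0.4 kg, loose on the bench, standing flat. Point: its centre, 18 mm above its underside; z up along its axis. Round: its yaw means nothing.
- clamp_disc_mid (a point): Clamp disc: steel disc, diameter 50 mm, 6 mm thick, with a brass hexagon nut (about 13 mm wide) fixed on its middle, 14 mm high overall, so that 8 mm of the nut stands above the disc and can be gripped; 60 g, loose, nut up. Point: on its axis, 7 mm above its underside; z up along its axis, yaw means nothing.
- capacitor_mid (a point): Electrolytic capacitor: upright blue can, diameter 35 mm, 54 mm high, black top with two aluminium screw terminals 4 mm high, 90 g, loose, standing. Point: its centre, 27 mm above its underside; z up along its axis, yaw means nothing.
- heat_sink_mid (a point): Heat sink: black block 80 mm long, 40 mm wide, 35 mm high, with seven upright fins along its length, 160 g, loose, fins up. Point: its centre, 17.5 mm above its underside. x runs along its length, y across it (the 40 mm), z up.
- rectifier_mid (a point): Bridge rectifier: square aluminium block 28 x 28 x 12 mm with a black top and four brass spade tags standing up 10 mm, 22 mm high overall, 30 g, loose, tags up. Point: on its middle axis, 11 mm above its underside; x and y are square to its sides, z up.
There are look-alikes about, which are no part of the job. What is shaped like the part that bears heat_sink_mid but green is not meant. Several things look just like the part that bears transformer_mid: the one meant starts nearest to the robot's base.

How it is judged (in metres and radians):
At the end, for the whole second after the job is handed in: All upright and still on the plate. Transformer 57 mm in front of inlet origin, heat sink 65 of terminals (each axis +-13 mm, 0.2 rad). Capacitor midway, 61 in front (+-15). Rectifier midway (+-15), 113 in front (+-18), 38-66 from capacitor. Disc on transformer, within 10 mm of centre (x of transformer_mid in the frame of mains_inlet between -0.07 and -0.044 m and y of transformer_mid in the frame of mains_inlet between -0.013 and 0.013 m and x of heat_sink_mid in the frame of speaker_terminals between -0.078 and -0.052 m and y of heat_sink_mid in the frame of speaker_terminals between -0.013 and 0.013 m and angle between the x axis of heat_sink_mid and the x axis of chassis, either way round below 0.2 rad and x of capacitor_mid in the frame of mains_inlet between -0.076 and -0.046 m and (y of capacitor_mid in the frame of mains_inlet between 0.063 and 0.093 m or y of capacitor_mid in the frame of mains_inlet between -0.093 and -0.063 m) and (y of capacitor_mid in the frame of speaker_terminals between 0.063 and 0.093 m or y of capacitor_mid in the frame of speaker_terminals between -0.093 and -0.063 m) and x of rectifier_mid in the frame of mains_inlet between -0.131 and -0.095 m and (y of rectifier_mid in the frame of mains_inlet between 0.063 and 0.093 m or y of rectifier_mid in the frame of mains_inlet between -0.093 and -0.063 m) and (y of rectifier_mid in the frame of speaker_terminals between 0.063 and 0.093 m or y of rectifier_mid in the frame of speaker_terminals between -0.093 and -0.063 m) and horizontal distance between rectifier_mid and capacitor_mid between 0.038 and 0.066 m and horizontal distance between clamp_disc_mid and transformer_mid below 0.01 m and height (world z) of transformer_mid between 0.029 and 0.037 m and angle between each of transformer_mid, clamp_disc_mid, capacitor_mid, heat_sink_mid, rectifier_mid's own z axis and vertical below 0.1 rad and linear speed of each of transformer, clamp_disc, capacitor, heat_sink, rectifier below 0.02 m/s and angular speed of each of transformer, clamp_disc, capacitor, heat_sink, rectifier below 0.3 rad/s and height (world z) of clamp_disc_mid between 0.054 and 0.062 m and height (world z) of capacitor_mid between 0.038 and 0.046 m and height (world z) of heat_sink_mid between 0.0285 and 0.0365 m and height (world z) of rectifier_mid between 0.022 and 0.03 m); the robot touches nothing.
It fails at once if the transformer is dropped (falls freely, faster than 0.8 m/s, i.e. from more than about 30 mm) (linear speed of transformer above 0.8 m/s and contact force between transformer and the fingers below 0.05 N).
It fails at once if the clamp disc is dropped (falls freely, faster than 0.8 m/s, i.e. from more than about 30 mm) (linear speed of clamp_disc above 0.8 m/s and contact force between clamp_disc and the fingers below 0.05 N).
It fails at once if the capacitor is dropped (falls freely, faster than 0.8 m/s, i.e. from more than about 30 mm) (linear speed of capacitor above 0.8 m/s and contact force between capacitor and the fingers below 0.05 N).
It fails at once if the heat sink is dropped (falls freely, faster than 0.8 m/s, i.e. from more than about 30 mm) (linear speed of heat_sink above 0.8 m/s and contact force between heat_sink and the fingers below 0.05 N).
It fails at once if the rectifier is dropped (falls freely, faster than 0.8 m/s, i.e. from more than about 30 mm) (linear speed of rectifier above 0.8 m/s and contact force between rectifier and the fingers below 0.05 N).
It also fails if it takes over 109 s, if anything falls off the work surface, if the arm or the gripper's body presses on something with over 40 N, if the wrist force passes 120 N, or if a joint passes its speed limit or range.

## Working session

There is one attempt and no reset: what is moved stays moved. The work goes in short steps, Python scripts to look and compute and a tool call to move; the robot and the scene stay as the last step left them, time stands still between calls to the robot, and variables do not carry over. Pictures are saved under pics/ and viewed, and the job is handed in when it is done.

Besides the shell and the picture viewer there is one more tool, called after "Emit:" as name(argument=value, ...) on one line, values as JSON. jog_arm: Moves the arm, as the interface text tells. Its arguments: {"type":"object","properties":{"targets":{"type":"array","items":{"type":"array","items":{"type":"array","items":{"type":"number"}}}},"squeeze":{"type":"number"}},"required":["targets"]}

```bash
mkdir -p pics; ls
python3 - <<'E'
from rig import telemetry, get_image, camera_model, arm
import cv2
print(telemetry.get_state())
for n in ["scene","side","wrist"]:
    p,d=get_image(n); cv2.imwrite(f"pics/{n}0.png",p[:,:,::-1]); import numpy as np; np.save(f"{n}0.npy",d)
    print(n,camera_model(n))
E
```

```text
pics
{'time': 0.0, 'q': array([ 6.00166129e+01,  3.02797169e+01,  8.21549275e+01, -1.87351030e-03,
        6.76900254e+01, -1.02265432e+01]), 'qvel': array([-0.08121213, -0.05017288,  0.03529615,  0.06682195,  0.03141252,
       -0.04575213]), 'joint_efforts': array([-1.69538256e-03, -4.40046501e+01, -1.76589614e+01,  6.31876267e-02,
        5.82797604e-02, -1.48864947e-04]), 'tool_pos': array([0.21087297, 0.58758046, 0.22157169]), 'eef_rot': array([[ 3.38016286e-01,  9.41139662e-01, -1.06119844e-03],
       [ 9.41137812e-01, -3.38017764e-01, -1.89981382e-03],
       [-2.14669406e-03, -3.56565970e-04, -9.99997632e-01]]), 'wrist_force': array([ 0.47818889, -0.72108866, -0.62578369]), 'wrist_torque': array([ 0.04942045, -0.00932437,  0.00429464]), 'width': 0.08697806885381965}
scene {'intrinsics': array([[573.63930132,   0.        , 316.79256499],
       [  0.        , 573.63930132, 233.09020789],
       [  0.        ,   0.        ,   1.        ]]), 'rvec': array([ 0.92584999,  2.61423231, -0.88786281]), 'tvec': array([ 0.42194134, -0.21896621,  1.61077676])}
side {'intrinsics': array([[499.21255296,   0.        , 318.36313807],
       [  0.        , 499.21255296, 230.8787205 ],
       [  0.        ,   0.        ,   1.        ]]), 'rvec': array([ 0.57596559, -2.68420093,  1.11707118]), 'tvec': array([0.47753009, 0.20816266, 1.13831579])}
wrist {'intrinsics': array([[363.7834208 ,   0.        , 323.76451875],
       [  0.        , 363.7834208 , 238.94873727],
       [  0.        ,   0.        ,   1.        ]]), 'tool_from_camera': array([[ 9.99998430e-01,  7.19945360e-04,  1.61929400e-03,
        -3.33160408e-04],
       [-1.15491566e-03,  9.57818950e-01,  2.87370016e-01,
        -7.82718445e-02],
       [-1.34409977e-03, -2.87371435e-01,  9.57818277e-01,
        -1.61807139e-01],
       [ 0.00000000e+00,  0.00000000e+00,  0.00000000e+00,
         1.00000000e+00]])}
```

View pics/scene0.png

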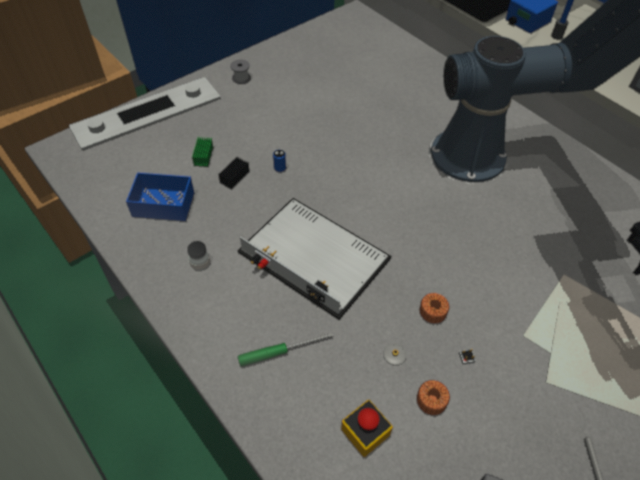

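View pics/side0.png

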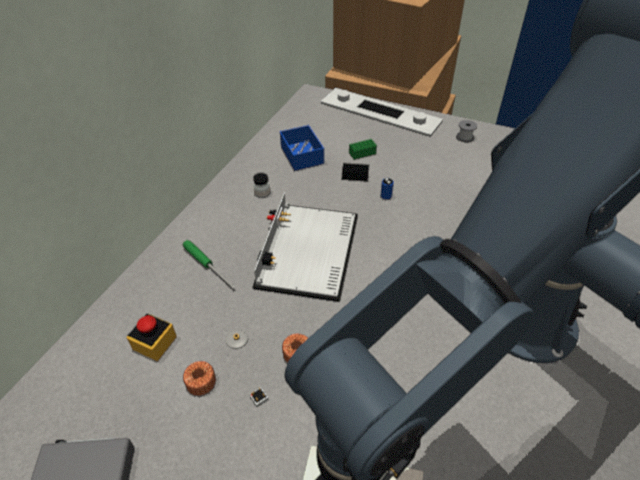

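View pics/wrist0.png

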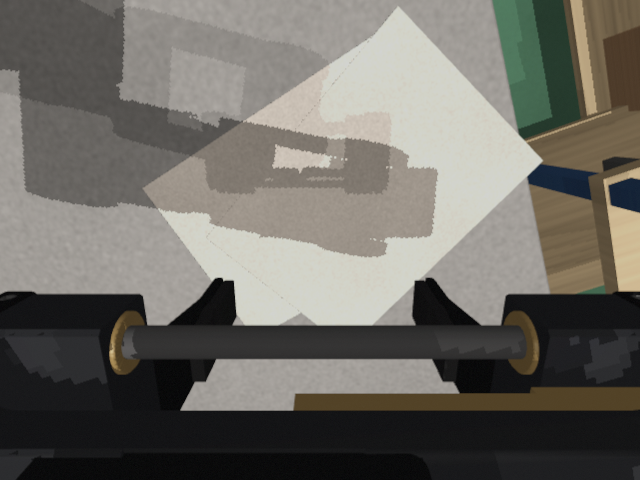

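The scene view shows these candidates:
- **Copper rings:** (434,306) and (433,396). The base is at about (475,160), so (434,306) looks nearest.
- **Heat sink:** black block at (234,173). The green look-alike is at (203,151), and the green thing is not meant.
- **Capacitor:** blue can at (280,160). The blue bin at (160,197) is not it.
- **Rectifier:** (467,356).
- **Clamp disc:** (396,355). The grey jar at (199,255) and the spool at (240,70) are not it.
- **Mains inlet:** black, at (318,288).
- **Speaker terminals:** red and white, at (265,258).

```bash
cat > h.py <<'E'
import numpy as np, cv2
from rig import telemetry, get_image, camera_model, arm
def ext(name,state=None):
    m=camera_model(name);K=np.array(m["intrinsics"])
    if name=="wrist":
        s=state; T=np.eye(4);T[:3,:3]=s["eef_rot"];T[:3,3]=s["tool_pos"]
        W=T@np.array(m["tool_from_camera"]); return K,W
    R=cv2.Rodrigues(np.array(m["rvec"]))[0];W=np.eye(4);W[:3,:3]=R.T;W[:3,3]=-R.T@np.array(m["tvec"]).ravel();return K,W
def plane(name,uv,z,state=None):
    K,W=ext(name,state); uv=np.atleast_2d(uv).astype(float)
    r=np.c_[uv,np.ones(len(uv))]@np.linalg.inv(K).T@W[:3,:3].T
    c=W[:3,3]; return c+r*((z-c[2])/r[:,2])[:,None]
def cloud(name,d,state=None):
    K,W=ext(name,state);v,u=np.mgrid[:480,:640]
    p=np.stack([(u-K[0,2])/K[0,0]*d,(v-K[1,2])/K[1,1]*d,d],-1)
    return p@W[:3,:3].T+W[:3,3]
E
python3 - <<'E'
from h import *
im=cv2.imread("pics/scene0.png");d=np.load("scene0.npy");P=cloud("scene",d)
for n,uv in dict(ringA=(434,306),ringB=(433,396),sink=(234,173),green=(203,151),cap=(280,160),rect=(467,356),disc=(396,355)).items():
    print(n,np.round(plane("scene",uv,0.02),3)[0], np.round(P[uv[1],uv[0]],3))
# white plate
hsv=cv2.cvtColor(im,cv2.COLOR_BGR2HSV)
for n,uv in dict(c1=(294,199),c2=(390,257),c3=(341,316)).items(): print(n,np.round(plane("scene",uv,0.012),3))
cv2.imwrite("pics/crop1.png",cv2.resize(im[180:380,200:500],None,fx=2.6,fy=2.6,interpolation=3))
E
```

```text
ringA [0.44  0.287 0.02 ] [0.435 0.284 0.01 ]
ringB [0.595 0.431 0.02 ] [0.587 0.428 0.   ]
sink [ 0.559 -0.332  0.02 ] [ 0.565 -0.322  0.033]
green [ 0.578 -0.454  0.02 ] [ 0.585 -0.44   0.035]
cap [ 0.434 -0.295  0.02 ] [ 0.449 -0.273  0.047]
rect [0.475 0.416 0.02 ] [0.472 0.415 0.015]
disc [0.59 0.32 0.02] [0.587 0.317 0.012]
c1 [[ 0.486 -0.166  0.012]]
c2 [[0.419 0.124 0.012]]
c3 [[0.616 0.172 0.012]]
```

View pics/crop1.png

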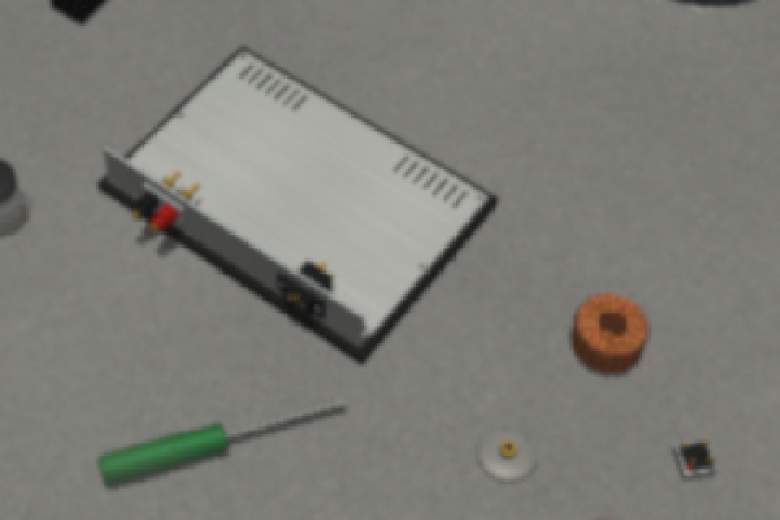

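Ring A at (434,306) is 0.525 m from the base and ring B is 0.73 m, so A is the one meant. The crop confirms it is a copper ring. It also shows the brass tags of the inlet at scene pixel (322,282), and the terminal studs at (265,250) and (273,254). Next I'll move over the parts for a wrist view.

Emit:
jog_arm(targets=[[[0.045, -0.045, 0.01, 7, 0.087], [0.045, -0.045, 0, 7, 0.087], [0.045, -0.045, 0, 7, 0.087], [0.045, -0.045, 0, 6, 0.087], [0.04, -0.04, 0, 6, 0.087]]])

```text
time: 0.78
tool_pos: [0.4287, 0.3702, 0.2321]
eef_rot: [[-0.232, 0.973, -0.0], [0.973, 0.232, -0.0], [-0.0, -0.0, -1.0]]
wrist_force: [0.2, -0.5, -0.2]
width: 0.0876
```

Emit:
jog_arm(targets=[[[0.02, -0.02, 0, 0, 0.087], [0.0, 0.0, 0, 0, 0.087], [0.0, 0.0, 0, 0, 0.087]]])

```text
time: 1.15
tool_pos: [0.4467, 0.3523, 0.232]
eef_rot: [[-0.229, 0.973, -0.001], [0.973, 0.229, 0.0], [0.0, -0.001, -1.0]]
wrist_force: [-0.4, 0.6, 0.2]
width: 0.087
```

```bash
cat > shot.py <<'E'
import sys,pickle
from h import *
n=sys.argv[1]
s=telemetry.get_state(); p,d=get_image("wrist")
cv2.imwrite(f"pics/{n}.png",p[:,:,::-1]); pickle.dump((s,p,d),open(n+".pkl","wb"))
a=np.degrees(np.arctan2(s["eef_rot"][1,0],s["eef_rot"][0,0]))
print(round(s["time"],2),np.round(s["tool_pos"],4),"yaw",round(a,2),"w",round(s["width"],4),"F",np.round(s["wrist_force"],1),"q6",round(s["q"][5],1))
E
python3 shot.py w1
```

```text
1.15 [0.4467 0.3523 0.232 ] yaw 103.24 w 0.087 F [-0.4  0.6  0.2] q6 -76.3
```

View pics/w1.png

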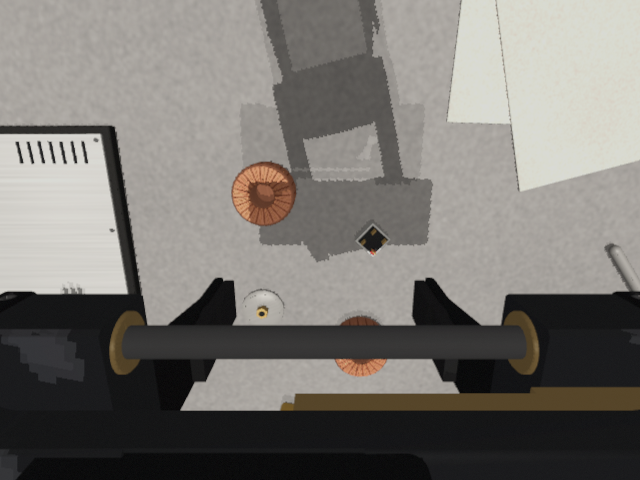

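The wrist view shows ring A at (264,194), the rectifier at (373,238) turned by about 45°, the disc at (264,310) with its nut at (262,313), and ring B at (361,347).

Run:
```python
from h import *
import pickle
s,p,d=pickle.load(open("w1.pkl","rb"));P=cloud("wrist",d,s)
hsv=cv2.cvtColor(p,cv2.COLOR_RGB2HSV)
# ring A: depth cloud on top
box=np.zeros((480,640),bool);box[150:240,215:310]=1
m=box&(P[...,2]>0.03)&(P[...,2]<0.05)
q=P[m][:,:2]; (c,r)=cv2.minEnclosingCircle((q*1000).astype(np.float32)); print("ringA",np.array(c)/1000,r,np.median(P[m][:,2]))
# colour ring, outer contour, centre of top
cm=(box&(hsv[...,0]<15)&(hsv[...,1]>120)).astype(np.uint8)
ys,xs=np.where(cm); print(xs.min(),xs.max(),ys.min(),ys.max())
box[:]=0;box[210:265,345:405]=1
m=box&(P[...,2]>0.006)&(P[...,2]<0.03);q=(P[m][:,:2]*1000).astype(np.float32);print("rect",cv2.minAreaRect(q),np.percentile(P[m][:,2],[10,50,90]))
box[:]=0;box[285:330,240:290]=1
m=box&(P[...,2]>0.003)&(P[...,2]<0.03);q=(P[m][:,:2]*1000).astype(np.float32);print("disc",cv2.minEnclosingCircle(q))
nm=box&(hsv[...,1]>90);ys,xs=np.where(nm);print("nut",xs.mean(),ys.mean(),plane("wrist",(xs.mean(),ys.mean()),0.013,s))
print(P[100,400],P[100,200])
```

```text
ringA [0.44491257 0.28843365] 31.98039436340332 0.034972020887673094
232 295 162 224
rect ((469.7949523925781, 411.8065490722656), (28.170684814453125, 27.90015411376953), 61.13508224487305) [0.01075595 0.01205746 0.01487143]
disc ((584.5078125, 309.8592834472656), 24.8719425201416)
nut 262.0744680851064 311.468085106383 [[0.58350279 0.31079494 0.013     ]]
[ 0.32410392  0.4028069  -0.00114205] [ 0.37094666  0.20488642 -0.00107465]
```

Emit:
jog_arm(targets=[[[0.015, -0.053, 0.01, 0, 0.087], [0.015, -0.053, 0.01, 0, 0.087], [0.015, -0.053, 0.01, 0, 0.087], [0.015, -0.053, 0.01, 0, 0.087], [0.015, -0.053, 0.01, 0, 0.087]]])

```text
time: 1.82
tool_pos: [0.5222, 0.0869, 0.2827]
eef_rot: [[-0.232, 0.973, 0.0], [0.973, 0.232, 0.0], [0.0, 0.0, -1.0]]
wrist_force: [1.0, -0.1, -0.4]
width: 0.0867
```

Emit:
jog_arm(targets=[[[0.015, -0.053, 0, 0, 0.087], [0.015, -0.053, 0, 0, 0.087], [0.015, -0.05, 0, 0, 0.087], [0, 0, 0, 0, 0.087], [0, 0, 0, 0, 0.087]]])

```text
time: 2.45
tool_pos: [0.5669, -0.0675, 0.2819]
eef_rot: [[-0.23, 0.973, -0.001], [0.973, 0.23, 0.001], [0.001, -0.001, -1.0]]
wrist_force: [-0.2, 0.1, -0.9]
width: 0.0869
```

```bash
python3 shot.py w2
```

```text
2.45 [ 0.5669 -0.0675  0.2819] yaw 103.31 w 0.0869 F [-0.2  0.1 -0.9] q6 -121.3
```

View pics/w2.png

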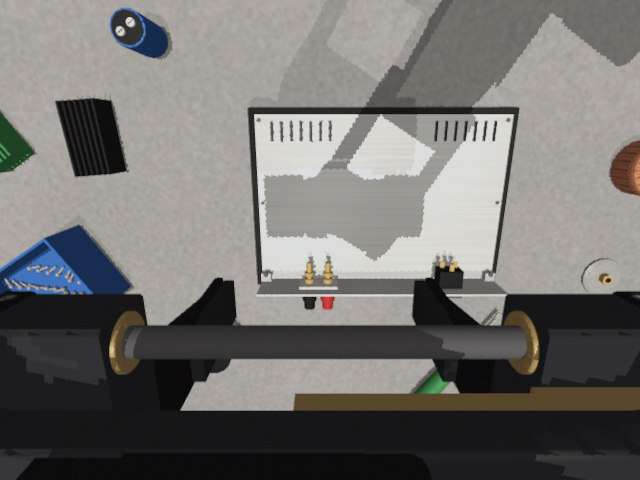

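The capacitor top is at (127,22) and the black heat sink at (92,137). The green look-alike is at (10,145). The chassis front edge is at row 108, the terminal studs at (310,258) and (328,258), and the inlet at (449,275).

Run:
```python
from h import *
import pickle
s,p,d=pickle.load(open("w2.pkl","rb"));P=cloud("wrist",d,s)
hsv=cv2.cvtColor(p,cv2.COLOR_RGB2HSV);z=P[...,2]
box=np.zeros((480,640),bool);box[95:292,240:525]=1
m=box&(z>0.009)&(z<0.02)
print("platez",np.percentile(z[m],[10,50,90]))
r=cv2.minAreaRect((P[m][:,:2]*1000).astype(np.float32));print("plate",r)
# front foam edge corners by pixels
m8=(m).astype(np.uint8)
c=plane("wrist",[(249.5,108),(517.5,108)],0.012,s);print("corners",c, np.degrees(np.arctan2(*(c[0]-c[1])[:2][::-1])))
v=(c[1]-c[0])[:2];L=np.linalg.norm(v);v/=L;print("len",L)
ey=v; ex=np.array([ey[1],-ey[0]])
yaw=np.degrees(np.arctan2(ex[1],ex[0]));org=(c[0]+c[1])[:2]/2+ex*0.108
print("yaw",yaw,"org",org)
q=(P[...,:2]-org); cx=q@ex;cy=q@ey
# front edge via depth
# inner things: z>0.02, cx<0.095
t=box&(z>0.022)&(cx<0.092)&(cx>0.02)
n,lab,st,ce=cv2.connectedComponentsWithStats(t.astype(np.uint8))
for i in range(1,n):
    if st[i,4]>8:
        k=lab==i;print(st[i],"cx",np.percentile(cx[k],[2,50,98]).round(4),"cy",np.percentile(cy[k],[2,50,98]).round(4),"z",np.percentile(z[k],[5,50,95]).round(4))
t=(z>0.055)&(z<0.07)&box
print("panel top cx",np.percentile(cx[t],[5,50,95]),"cy",np.percentile(cy[t],[1,99]))
# front edge: plate
t=box&(z>0.0135)&(z<0.018);print("plate cx",np.percentile(cx[t],[.5,99.5]),"cy",np.percentile(cy[t],[.5,99.5]))
# cap
b=np.zeros((480,640),bool);b[0:65,95:180]=1
t=b&(z>0.045)&(z<0.057);print("cap",cv2.minEnclosingCircle((P[t][:,:2]*1000).astype(np.float32)),np.median(z[t]))
b[:]=0;b[90:185,45:135]=1
t=b&(z>0.028)&(z<0.045);print("sink",cv2.minAreaRect((P[t][:,:2]*1000).astype(np.float32)),np.median(z[t]))
t=b&(z>0.006)&(z<0.045);print("sink all",cv2.minAreaRect((P[t][:,:2]*1000).astype(np.float32)))
cv2.imwrite("pics/w2c.png",cv2.resize(p[235:315,290:480,::-1],None,fx=4,fy=4,interpolation=3))
```

```text
platez [0.01297502 0.01456635 0.01569575]
plate ((554.9712524414062, -1.7489013671875), (213.59120178222656, 306.07763671875), 13.426300048828125)
corners [[ 0.48694853 -0.1716306   0.012     ]
 [ 0.41752688  0.12018501  0.012     ]] -76.61832757866027
len 0.29995952224848715
yaw 13.38167242133973 org [ 0.5573055  -0.00072763]
[299 261  39  27 545] cx [0.065  0.0875 0.0917] cy [-0.0952 -0.0739 -0.0533] z [0.0326 0.0417 0.0503]
[434 261  30  26 622] cx [0.0657 0.0779 0.0915] cy [0.0674 0.0794 0.0947] z [0.0332 0.0487 0.0503]
[261 272  10   7  61] cx [0.0832 0.0876 0.092 ] cy [-0.1448 -0.1393 -0.1337] z [0.0237 0.0251 0.0269]
[484 272  11   7  69] cx [0.0834 0.0877 0.0919] cy [0.1323 0.1377 0.1441] z [0.023  0.0251 0.0269]
panel top cx [0.09419767 0.09483304 0.09526428] cy [-0.14126799  0.14025442]
plate cx [-0.1015263   0.09466943] cy [-0.14398838  0.14312513]
cap ((442.48333740234375, -289.4100646972656), 17.655641555786133) 0.05340517651212204
sink ((558.826904296875, -337.4732971191406), (80.220947265625, 42.268150329589844), 16.993497848510742) 0.03305258222729929
sink all ((558.826904296875, -337.4732971191406), (80.220947265625, 42.268150329589844), 16.993497848510742)
```

View pics/w2c.png

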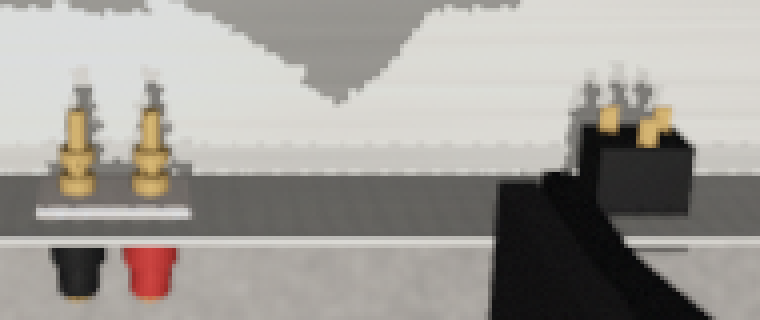

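Targets, from the chassis frame (yaw 13.4°, origin (0.557,-0.001)):

| Part | World x, y (m) |
|---|---|
| Transformer | (0.546, 0.080) |
| Heat sink | (0.5745, -0.073) |
| Capacitor | (0.560, 0.004) |
| Rectifier | (0.510, -0.008) |

I'll check how close the green look-alike is before taking the heat sink.

Run:
```python
from h import *
import pickle
s,p,d=pickle.load(open("w2.pkl","rb"));P=cloud("wrist",d,s)
c=np.array([0.5588,-0.3375]);j=np.array([-0.292,0.956]);l=np.array([0.956,0.292])
z=P[...,2];q=P[...,:2]-c
t=(z>0.006)&(np.abs(q@l)<0.03)&(np.abs(q@j)<0.12)&(np.abs(q@j)>0.0)
h,e=np.histogram((q@j)[t],bins=np.arange(-0.12,0.121,0.01));print(list(zip(e.round(2),h)))
b=np.zeros((480,640),bool);b[90:185,45:135]=1
t=b&(z>0.02);print(np.percentile((q@j)[t],[1,99]),np.percentile((q@l)[t],[1,99]))
```

```text
[(np.float64(-0.12), np.int64(34)), (np.float64(-0.11), np.int64(143)), (np.float64(-0.1), np.int64(415)), (np.float64(-0.09), np.int64(256)), (np.float64(-0.08), np.int64(0)), (np.float64(-0.07), np.int64(0)), (np.float64(-0.06), np.int64(0)), (np.float64(-0.05), np.int64(0)), (np.float64(-0.04), np.int64(0)), (np.float64(-0.03), np.int64(19)), (np.float64(-0.02), np.int64(642)), (np.float64(-0.01), np.int64(414)), (np.float64(-0.0), np.int64(574)), (np.float64(0.01), np.int64(1024)), (np.float64(0.02), np.int64(237)), (np.float64(0.03), np.int64(0)), (np.float64(0.04), np.int64(0)), (np.float64(0.05), np.int64(0)), (np.float64(0.06), np.int64(0)), (np.float64(0.07), np.int64(0)), (np.float64(0.08), np.int64(0)), (np.float64(0.09), np.int64(0)), (np.float64(0.1), np.int64(0)), (np.float64(0.11), np.int64(0))]
[-0.01974463  0.2600069 ] [-0.03916036  0.03914929]
```

Emit:
jog_arm(targets=[[[-0.002, -0.055, 0, 1.85, 0.068], [-0.002, -0.055, 0, 1.85, 0.068], [-0.002, -0.055, -0.02, 0, 0.068], [-0.002, -0.055, -0.02, 0, 0.068], [0, -0.05, -0.03, 0, 0.068]]])

```text
time: 3.12
tool_pos: [0.5605, -0.3389, 0.2128]
eef_rot: [[-0.294, 0.956, 0.002], [0.956, 0.294, -0.001], [-0.002, 0.002, -1.0]]
wrist_force: [0.8, 0.3, 0.1]
width: 0.0683
```

Emit:
jog_arm(targets=[[[0, 0, -0.05, 0, 0.068], [0, 0, -0.05, 0, 0.068], [0, 0, 0, 0, 0.068], [0, 0, 0, 0, 0.068]]])

```text
time: 3.62
tool_pos: [0.561, -0.3385, 0.114]
eef_rot: [[-0.293, 0.956, 0.002], [0.956, 0.293, -0.002], [-0.002, 0.001, -1.0]]
wrist_force: [0.0, -0.5, 0.2]
width: 0.0679
```

```bash
python3 shot.py w3;python3 - <<'E'
from h import *
import pickle
s,p,d=pickle.load(open("w3.pkl","rb"));P=cloud("wrist",d,s);z=P[...,2]
b=(np.abs(P[...,0]-.559)<.06)&(np.abs(P[...,1]+.3375)<.045)
t=b&(z>0.028)&(z<0.045);print("sink",cv2.minAreaRect((P[t][:,:2]*1000).astype(np.float32)),np.median(z[t]))
E
```

```text
3.62 [ 0.561  -0.3385  0.114 ] yaw 107.06 w 0.0679 F [ 0.  -0.5  0.2] q6 -147.9
sink ((558.316650390625, -337.8878173828125), (79.90811157226562, 40.07057189941406), 17.261825561523438) 0.034554739839379664
```

View pics/w3.png

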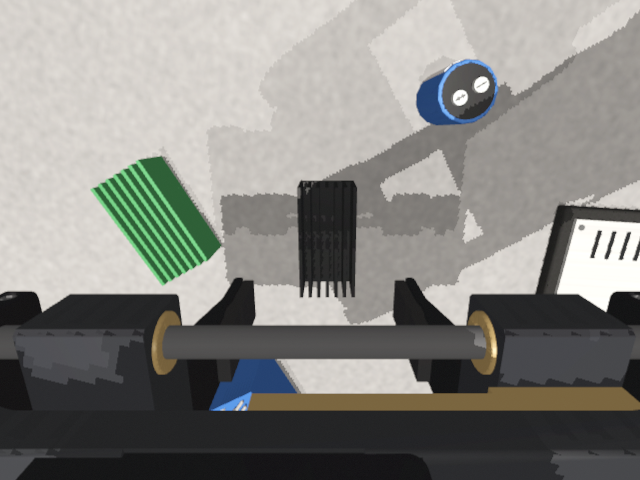

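The close view shows the black finned sink at (327,240) centred between the fingers. The green look-alike is at (158,220), off to the side. I'll descend and grip.

Emit:
jog_arm(targets=[[[-0.001, 0, -0.05, 0, 0.068], [-0.001, 0, -0.04, 0, 0.068], [0, 0, -0.012, 0, 0.068], [0, 0, 0, 0, 0.03], [0, 0, 0, 0, 0.03]]], squeeze=20)

```text
time: 4.3
tool_pos: [0.5591, -0.3402, 0.0127]
eef_rot: [[-0.292, 0.956, 0.004], [0.956, 0.292, -0.003], [-0.004, 0.002, -1.0]]
wrist_force: [-0.2, -0.1, 0.9]
width: 0.0553
```

Emit:
jog_arm(targets=[[[0, 0, 0, 0, 0.03], [0, 0, 0, 0, 0.03], [0, 0, 0.01, 0, 0.03], [0, 0, 0.02, 0, 0.03], [0, 0, 0.04, 0, 0.03]]])

```text
time: 4.92
tool_pos: [0.5564, -0.3382, 0.0802]
eef_rot: [[-0.291, 0.957, -0.003], [0.957, 0.291, 0.002], [0.003, -0.002, -1.0]]
wrist_force: [0.9, -0.2, -1.4]
width: 0.0399
```

Emit:
jog_arm(targets=[[[0, 0.03, 0.04, -1.8, 0.03], [0.004, 0.05, 0, -1.8, 0.03], [0.004, 0.055, 0, 0, 0.03], [0.004, 0.055, 0, 0, 0.03], [0.004, 0.045, 0, 0, 0.03]]])

```text
time: 5.55
tool_pos: [0.5735, -0.102, 0.1216]
eef_rot: [[-0.231, 0.973, 0.001], [0.973, 0.231, -0.0], [-0.001, 0.001, -1.0]]
wrist_force: [0.2, -0.7, -0.9]
width: 0.04
```

Emit:
jog_arm(targets=[[[0, 0.03, 0, 0, 0.03], [0, 0, 0, 0, 0.03], [0, 0, 0, 0, 0.03]]])

```text
time: 5.92
tool_pos: [0.574, -0.0747, 0.1211]
eef_rot: [[-0.231, 0.973, 0.002], [0.973, 0.231, -0.001], [-0.001, 0.001, -1.0]]
wrist_force: [-0.2, -1.0, -1.2]
width: 0.0403
```

```bash
python3 shot.py w4
```

```text
5.92 [ 0.574  -0.0747  0.1211] yaw 103.36 w 0.0403 F [-0.2 -1.  -1.2] q6 -121.8
```

View pics/w4.png

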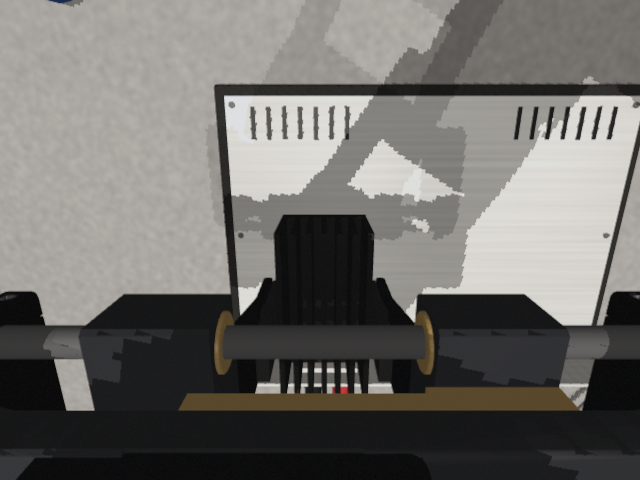

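The sink is held square over the plate at (323,265) and lined up with the terminals at (325,388). I'll lower it.

Emit:
jog_arm(targets=[[[0, 0.001, -0.04, 0, 0.03], [0, 0, -0.03, 0, 0.03], [0, 0, -0.015, 0, 0.03], [0, 0, -0.007, 0, 0.03], [0, 0, 0, 0, 0.03]]])

```text
time: 6.6
tool_pos: [0.5738, -0.0735, 0.0285]
eef_rot: [[-0.23, 0.973, 0.001], [0.973, 0.23, -0.0], [-0.0, 0.0, -1.0]]
wrist_force: [0.5, 0.9, -1.4]
width: 0.0398
```

Emit:
jog_arm(targets=[[[0, 0, -0.002, 0, 0.03], [0, 0, 0, 0, 0.03]]])

```text
time: 6.85
tool_pos: [0.5739, -0.0731, 0.027]
eef_rot: [[-0.231, 0.973, 0.001], [0.973, 0.231, -0.0], [-0.001, 0.001, -1.0]]
wrist_force: [1.3, 0.4, -2.5]
width: 0.0399
```

Emit:
jog_arm(targets=[[[0, 0, 0, 0, 0.045], [0, 0, 0, 0, 0.06], [0, 0, 0, 0, 0.06], [0, 0, 0.04, 0, 0.06], [0, 0, 0.06, 0, 0.06]]])

```text
time: 7.48
tool_pos: [0.572, -0.0726, 0.1255]
eef_rot: [[-0.231, 0.973, -0.005], [0.973, 0.231, 0.002], [0.003, -0.004, -1.0]]
wrist_force: [0.9, -0.5, -0.4]
width: 0.0601
```

Emit:
jog_arm(targets=[[[-0.01, 0.03, 0.05, 0, 0.087], [-0.019, 0.055, 0.01, 0, 0.087], [-0.02, 0.055, 0, 0, 0.087], [-0.02, 0.055, 0, 0, 0.087], [-0.02, 0.055, 0, 0, 0.087]]])

```text
time: 8.1
tool_pos: [0.4837, 0.1786, 0.1866]
eef_rot: [[-0.23, 0.973, 0.001], [0.973, 0.23, 0.0], [0.0, 0.001, -1.0]]
wrist_force: [-0.1, -0.1, 0.3]
width: 0.0866
```

Emit:
jog_arm(targets=[[[-0.02, 0.055, -0.01, 0, 0.087], [-0.02, 0.055, -0.04, 0, 0.087], [0, 0, -0.02, 0, 0.087], [0, 0, 0, 0, 0.087]]])

```text
time: 8.6
tool_pos: [0.4452, 0.2807, 0.1197]
eef_rot: [[-0.232, 0.973, -0.003], [0.973, 0.232, -0.001], [-0.001, -0.004, -1.0]]
wrist_force: [0.1, -0.1, -1.6]
width: 0.0869
```

```bash
python3 shot.py w5;python3 - <<'E'
from h import *
import pickle
s,p,d=pickle.load(open("w5.pkl","rb"));P=cloud("wrist",d,s);z=P[...,2]
b=(np.abs(P[...,0]-.445)<.045)&(np.abs(P[...,1]-.288)<.045)
t=b&(z>0.03)&(z<0.045);print("ring",cv2.minEnclosingCircle((P[t][:,:2]*1000).astype(np.float32)),np.median(z[t]))
E
```

```text
8.6 [0.4452 0.2807 0.1197] yaw 103.43 w 0.0869 F [ 0.1 -0.1 -1.6] q6 -83.4
ring ((444.7395324707031, 288.0541687011719), 32.04390335083008) 0.03508387894826598
```

View pics/w5.png

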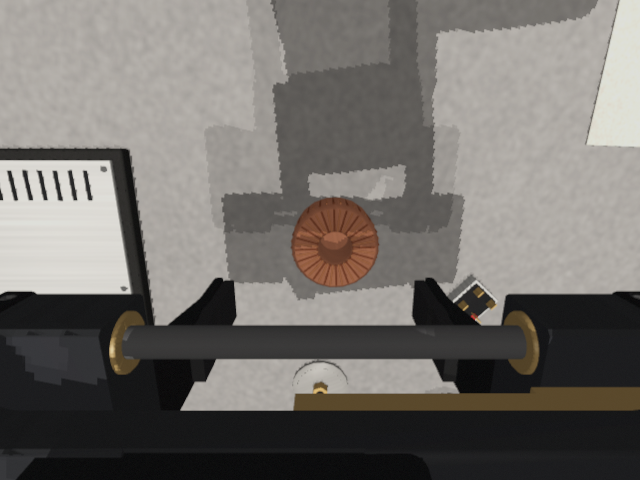

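Ring A is at (335,242), nearly centred. It needs a 7 mm shift in y, then I descend.

Emit:
jog_arm(targets=[[[0, 0.007, -0.04, 0, 0.087], [0, 0, -0.045, 0, 0.087], [0, 0, -0.023, 0, 0.087], [0, 0, 0, 0, 0.055], [0, 0, 0, 0, 0.055]]], squeeze=40)

```text
time: 9.28
tool_pos: [0.4483, 0.2874, 0.0144]
eef_rot: [[-0.23, 0.973, 0.003], [0.973, 0.23, 0.001], [0.0, 0.003, -1.0]]
wrist_force: [-0.0, -0.0, 0.1]
width: 0.0743
```

Emit:
jog_arm(targets=[[[0, 0, 0, 0, 0.055], [0, 0, 0, 0, 0.055], [0, 0, 0.008, 0, 0.055], [0, 0, 0.02, 0, 0.055], [0, 0, 0.035, 0, 0.055]]])

```text
time: 9.9
tool_pos: [0.445, 0.2867, 0.0755]
eef_rot: [[-0.231, 0.973, -0.004], [0.973, 0.231, -0.002], [-0.001, -0.005, -1.0]]
wrist_force: [0.8, 0.7, -3.6]
width: 0.0633
```

Emit:
jog_arm(targets=[[[0.01, -0.02, 0.04, 0, 0.055], [0.02, -0.041, 0.015, 0, 0.055], [0.02, -0.041, 0, 0, 0.055], [0.02, -0.041, 0, 0, 0.055], [0.02, -0.041, 0, 0, 0.055]]])

```text
time: 10.52
tool_pos: [0.5363, 0.1022, 0.1309]
eef_rot: [[-0.231, 0.973, -0.002], [0.973, 0.231, -0.0], [0.0, -0.002, -1.0]]
wrist_force: [-0.3, 0.3, -2.9]
width: 0.0637
```

Emit:
jog_arm(targets=[[[0.011, -0.022, 0, 0, 0.055], [0, 0, 0, 0, 0.055], [0, 0, 0, 0, 0.055]]])

```text
time: 10.9
tool_pos: [0.5463, 0.0821, 0.1306]
eef_rot: [[-0.231, 0.973, -0.003], [0.973, 0.231, 0.001], [0.001, -0.002, -1.0]]
wrist_force: [-0.1, 0.3, -3.9]
width: 0.0631
```

```bash
python3 shot.py w6
```

```text
10.9 [0.5463 0.0821 0.1306] yaw 103.35 w 0.0631 F [-0.1  0.3 -3.9] q6 -106.4
```

View pics/w6.png

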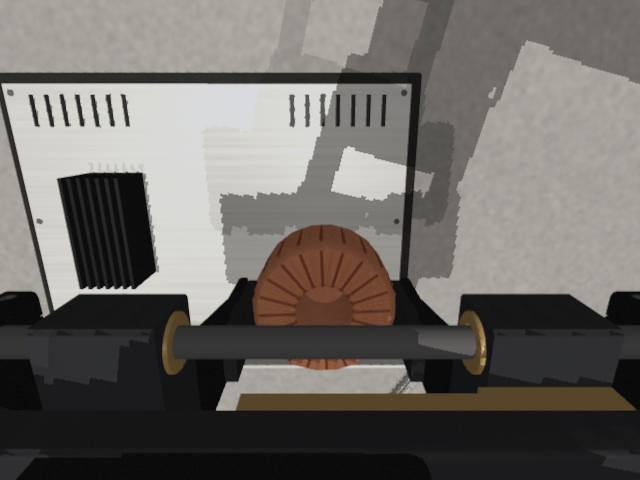

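The ring is held at (324,300), and the sink stands at (105,230). I'll measure where the ring sits in the hand and where the sink ended up.

Run:
```python
from h import *
import pickle
s,p,d=pickle.load(open("w6.pkl","rb"));P=cloud("wrist",d,s);z=P[...,2]
hsv=cv2.cvtColor(p,cv2.COLOR_RGB2HSV)
t=(hsv[...,0]<15)&(hsv[...,1]>110)&(z>0.1);t[:220]=0;t[370:]=0;t[:,:250]=0;t[:,400:]=0
print(np.percentile(z[t],[5,50,80,95]))
tt=t&(z>np.percentile(z[t],90)-.006)
print(cv2.minEnclosingCircle((P[tt][:,:2]*1000).astype(np.float32)))
org=np.array([.5573,-.0007]);a=np.radians(13.38);ex=np.array([np.cos(a),np.sin(a)]);ey=np.array([-ex[1],ex[0]])
b=np.zeros((480,640),bool);b[160:290,50:165]=1
t=b&(z>0.043)&(z<0.058)
r=cv2.minAreaRect((P[t][:,:2]*1000).astype(np.float32));print(r,np.median(z[t]))
q=np.array(r[0])/1000-org;print("sink cx,cy",q@ex,q@ey)
# plate
b=(z>0.0125)&(z<0.018);b[:70]=0;b[290:]=0;b[:,425:]=0
q=P[...,:2]-org;print(np.percentile((q@ex)[b],[.5]),np.percentile((q@ey)[b],[99.5]))
```

```text
[0.12275594 0.15079761 0.15162447 0.15221458]
((521.2302856445312, 75.89073181152344), 52.29987716674805)
((574.9646606445312, -73.21058654785156), (80.63984680175781, 42.111732482910156), 13.678593635559082) 0.048352319401002625
sink cx,cy 0.00040563022279411706 -0.07463016053394417
[-0.10196625] [0.14390126]
```

Emit:
jog_arm(targets=[[[0, -0.0015, -0.045, 0, 0.055], [0, 0, -0.035, 0, 0.055], [0, 0, -0.013, 0, 0.055], [0, 0, -0.005, 0, 0.055], [0, 0, 0, 0, 0.055]]])

```text
time: 11.58
tool_pos: [0.5484, 0.0803, 0.0337]
eef_rot: [[-0.231, 0.973, 0.001], [0.973, 0.231, -0.0], [-0.0, 0.001, -1.0]]
wrist_force: [-0.4, -0.1, -3.4]
width: 0.063
```

Emit:
jog_arm(targets=[[[0, 0, -0.002, 0, 0.055], [0, 0, -0.001, 0, 0.055]]])

```text
time: 11.82
tool_pos: [0.5484, 0.0799, 0.0307]
eef_rot: [[-0.231, 0.973, 0.002], [0.973, 0.231, -0.0], [-0.0, 0.002, -1.0]]
wrist_force: [-0.2, 0.9, -4.2]
width: 0.0632
```

Emit:
jog_arm(targets=[[[0, 0, -0.001, 0, 0.055], [0, 0, 0, 0, 0.055]]])

```text
time: 12.08
tool_pos: [0.5481, 0.0799, 0.0296]
eef_rot: [[-0.231, 0.973, 0.001], [0.973, 0.231, -0.0], [-0.0, 0.001, -1.0]]
wrist_force: [-0.6, -0.4, 1.2]
width: 0.0631
```

Emit:
jog_arm(targets=[[[0, 0, -0.001, 0, 0.055], [0, 0, 0, 0, 0.055]]])

```text
time: 12.32
tool_pos: [0.5481, 0.0799, 0.0295]
eef_rot: [[-0.231, 0.973, 0.001], [0.973, 0.231, -0.0], [-0.0, 0.001, -1.0]]
wrist_force: [-2.4, -0.9, 9.7]
width: 0.0635
```

Contact is felt, so I release and go to the disc.

Emit:
jog_arm(targets=[[[0, 0, 0, 0, 0.07], [0, 0, 0, 0, 0.078], [0, 0, 0, 0, 0.08], [0, 0, 0.04, 0, 0.08], [0, 0, 0.06, 0, 0.08]]], squeeze=15)

```text
time: 12.95
tool_pos: [0.5463, 0.0799, 0.1271]
eef_rot: [[-0.231, 0.973, -0.005], [0.973, 0.231, 0.0], [0.002, -0.005, -1.0]]
wrist_force: [1.2, -0.1, 0.3]
width: 0.0798
```

Emit:
jog_arm(targets=[[[0.006, 0.04, 0.03, 0, 0.04], [0.008, 0.05, 0, 0, 0.04], [0.008, 0.05, 0, 0, 0.04], [0.007, 0.05, 0, 0, 0.04], [0.006, 0.04, -0.03, 0, 0.04]]])

```text
time: 13.58
tool_pos: [0.5851, 0.3129, 0.1301]
eef_rot: [[-0.232, 0.973, 0.007], [0.973, 0.232, 0.002], [0.001, 0.007, -1.0]]
wrist_force: [0.5, 0.6, 0.1]
width: 0.0425
```

Emit:
jog_arm(targets=[[[0, 0, -0.02, 0, 0.04], [0, 0, 0, 0, 0.04], [0, 0, 0, 0, 0.04]]])

```text
time: 13.95
tool_pos: [0.5832, 0.3096, 0.1084]
eef_rot: [[-0.23, 0.973, 0.001], [0.973, 0.23, 0.0], [-0.0, 0.001, -1.0]]
wrist_force: [0.0, 0.2, 0.1]
width: 0.0399
```

```bash
python3 shot.py w7;python3 - <<'E'
from h import *
import pickle
s,p,d=pickle.load(open("w7.pkl","rb"));P=cloud("wrist",d,s);z=P[...,2]
hsv=cv2.cvtColor(p,cv2.COLOR_RGB2HSV)
b=(np.abs(P[...,0]-.584)<.035)&(np.abs(P[...,1]-.31)<.035)
t=b&(z>0.003)&(z<0.02);print("disc",cv2.minEnclosingCircle((P[t][:,:2]*1000).astype(np.float32)),np.median(z[t]))
nm=b&(hsv[...,1]>90)&(z>.008);ys,xs=np.where(nm);print("nut",len(xs),cv2.minEnclosingCircle((P[nm][:,:2]*1000).astype(np.float32)),P[nm].mean(0),cv2.minAreaRect((P[nm][:,:2]*1000).astype(np.float32)))
E
```

```text
13.95 [0.5832 0.3096 0.1084] yaw 103.31 w 0.0399 F [0.  0.2 0.1] q6 -85.0
disc ((585.15771484375, 309.7686462402344), 24.87136459350586) 0.005458076529314404
nut 7704 ((558.2823486328125, 309.89764404296875), 36.068016052246094) [0.55883479 0.30961203 0.20008875] ((570.8805541992188, 311.0223388671875), (41.07831573486328, 71.16735076904297), 4.914863109588623)
```

View pics/w7.png

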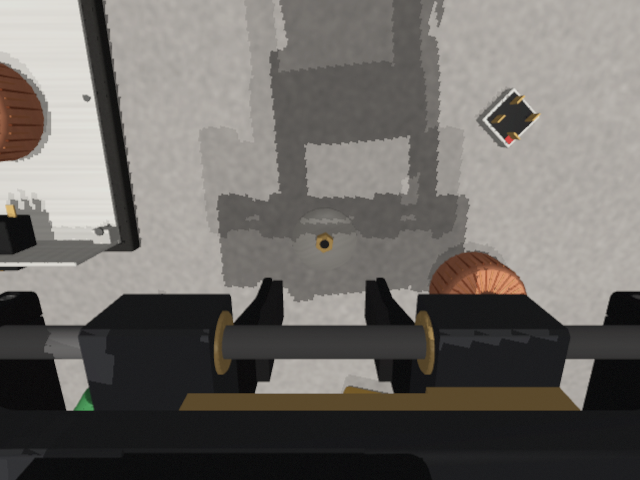

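The nut is at (324,243), centred between the jaws. I descend so the tips sit just above the disc's face.

Emit:
jog_arm(targets=[[[0.0015, 0, -0.05, 0, 0.035], [0, 0, -0.035, 0, 0.035], [0, 0, -0.012, 0, 0.035], [0, 0, 0, 0, 0.035], [0, 0, 0, 0, 0.035]]])

```text
time: 14.62
tool_pos: [0.5859, 0.3103, 0.0129]
eef_rot: [[-0.231, 0.973, 0.003], [0.973, 0.231, 0.001], [0.0, 0.004, -1.0]]
wrist_force: [0.5, 0.1, 0.3]
width: 0.0353
```

```bash
python3 shot.py w8; python3 -c "
import cv2;i=cv2.imread('pics/w8.png');cv2.imwrite('pics/w8c.png',cv2.resize(i[180:400,180:470],None,fx=2.5,fy=2.5))"
```

```text
14.62 [0.5859 0.3103 0.0129] yaw 103.33 w 0.0353 F [0.5 0.1 0.3] q6 -85.1
```

View pics/w8c.png

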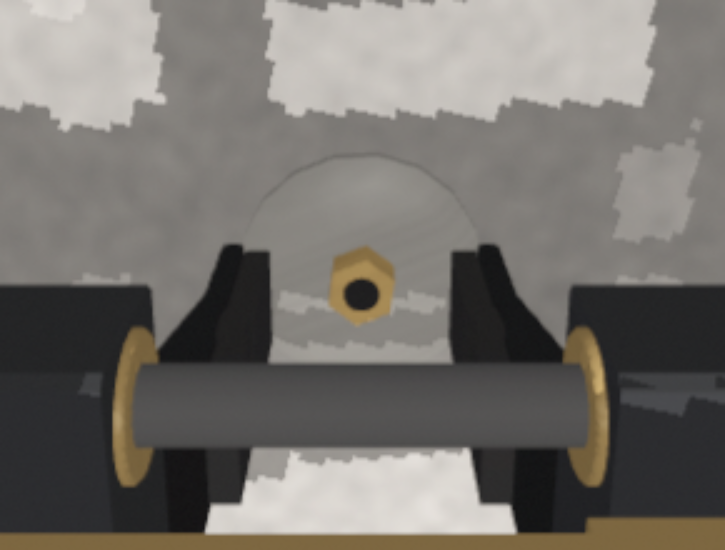

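The nut's flats face the jaws, with the nut at crop pixel (362,285). I lower 5 mm and grip.

Emit:
jog_arm(targets=[[[0, 0, -0.005, 0, 0.035], [0, 0, 0, 0, 0.035], [0, 0, 0, 0, 0.006], [0, 0, 0, 0, 0.006], [0, 0, 0, 0, 0.006]]], squeeze=20)

```text
time: 15.3
tool_pos: [0.5847, 0.3101, 0.0065]
eef_rot: [[-0.231, 0.973, 0.001], [0.973, 0.231, 0.0], [0.0, 0.001, -1.0]]
wrist_force: [-0.8, 0.8, 5.4]
width: 0.0132
```

Emit:
jog_arm(targets=[[[0, 0, 0, 0, 0.006], [0, 0, 0.005, 0, 0.006], [0, 0, 0.015, 0, 0.006], [0, 0, 0.03, 0, 0.006]]])

```text
time: 15.8
tool_pos: [0.5829, 0.3094, 0.0553]
eef_rot: [[-0.231, 0.973, -0.004], [0.973, 0.231, -0.001], [-0.0, -0.004, -1.0]]
wrist_force: [0.0, -0.5, -1.1]
width: 0.0118
```

```bash
python3 shot.py w9; python3 -c "
import cv2;i=cv2.imread('pics/w9.png');cv2.imwrite('pics/w9c.png',cv2.resize(i[180:400,180:470],None,fx=2.5,fy=2.5))"
```

```text
15.8 [0.5829 0.3094 0.0553] yaw 103.34 w 0.0118 F [ 0.  -0.5 -1.1] q6 -85.1
```

View pics/w9c.png

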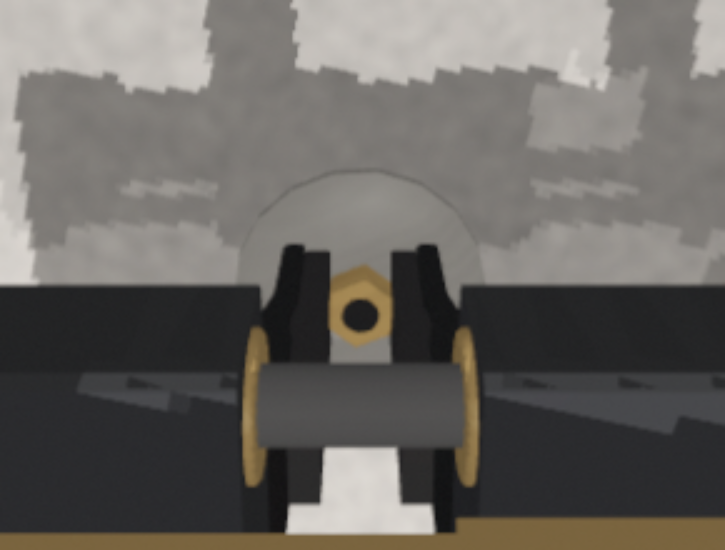

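The disc is held by its nut at crop pixel (362,315). I'll stop on the way to measure where the transformer stands.

Emit:
jog_arm(targets=[[[0.002, -0.02, 0.04, 0, 0.006], [0.004, -0.04, 0.03, 0, 0.006], [0.004, -0.05, 0, 0, 0.006], [0, 0, 0, 0, 0.006], [0, 0, 0, 0, 0.006]]])

```text
time: 16.48
tool_pos: [0.5941, 0.2, 0.126]
eef_rot: [[-0.23, 0.973, -0.0], [0.973, 0.23, 0.0], [0.001, -0.0, -1.0]]
wrist_force: [0.7, 0.5, -0.2]
width: 0.0118
```

```bash
python3 shot.py w10;python3 - <<'E'
from h import *
import pickle
s,p,d=pickle.load(open("w10.pkl","rb"));P=cloud("wrist",d,s);z=P[...,2]
b=(np.abs(P[...,0]-.546)<.045)&(np.abs(P[...,1]-.08)<.045)
t=b&(z>0.045)&(z<0.056);c=cv2.minEnclosingCircle((P[t][:,:2]*1000).astype(np.float32));print("ring",c,np.median(z[t]),t.sum())
org=np.array([.5573,-.0007]);a=np.radians(13.38);ex=np.array([np.cos(a),np.sin(a)]);ey=np.array([-ex[1],ex[0]])
q=np.array(c[0])/1000-org;print("cx,cy",q@ex,q@ey)
q=P[...,:2]-org;cx=q@ex;cy=q@ey
t=(z>0.022)&(z<.045)&(cx<0.092)&(cx>0.055)&(cy>.05)&(cy<.115);print(np.percentile(cx[t],[1,5]),np.percentile(cy[t],[1,50,99]),t.sum())
E
```

```text
16.48 [0.5941 0.2    0.126 ] yaw 103.29 w 0.0118 F [ 0.7  0.5 -0.2] q6 -94.9
ring ((545.1555786132812, 79.02670288085938), 32.06605529785156) 0.049897999405463744 7001
cx,cy 0.006634641008040719 0.08037297843034964
[0.06508242 0.06597659] [0.06925404 0.09164157 0.09609806] 476
```

View pics/w10.png

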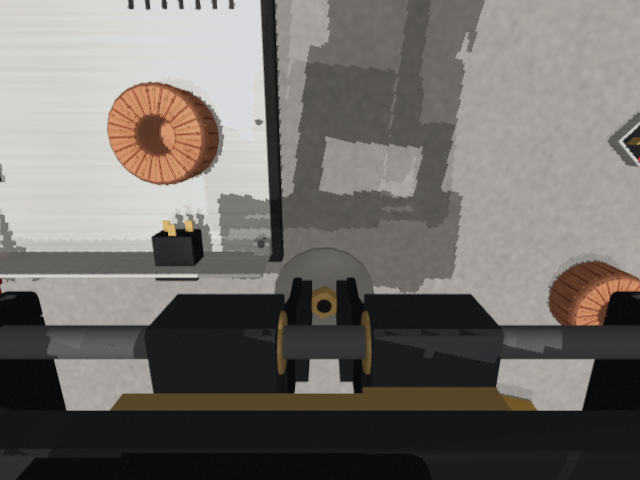

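The transformer stands at (158,135), within 1.5 mm of its target. The disc goes over (0.545, 0.079).

Emit:
jog_arm(targets=[[[-0.017, -0.041, 0, 0, 0.006], [-0.016, -0.04, 0, 0, 0.006], [-0.016, -0.04, 0, 0, 0.006], [0, 0, -0.02, 0, 0.006], [0, 0, -0.02, 0, 0.006]]])

```text
time: 17.15
tool_pos: [0.5455, 0.0796, 0.0857]
eef_rot: [[-0.231, 0.973, 0.001], [0.973, 0.231, 0.0], [-0.0, 0.001, -1.0]]
wrist_force: [-0.1, -0.8, -0.6]
width: 0.0116
```

Emit:
jog_arm(targets=[[[0, 0, -0.01, 0, 0.006], [0, 0, -0.01, 0, 0.006], [0, 0, 0, 0, 0.006], [0, 0, 0, 0, 0.006]]])

```text
time: 17.65
tool_pos: [0.5457, 0.0792, 0.0663]
eef_rot: [[-0.231, 0.973, 0.001], [0.973, 0.231, -0.0], [-0.0, 0.001, -1.0]]
wrist_force: [0.3, 0.9, -0.4]
width: 0.0118
```

Emit:
jog_arm(targets=[[[0, 0, -0.006, 0, 0.006], [0, 0, -0.002, 0, 0.006], [0, 0, 0, 0, 0.006]]])

```text
time: 18.02
tool_pos: [0.5452, 0.0789, 0.0578]
eef_rot: [[-0.231, 0.973, -0.0], [0.973, 0.231, 0.0], [0.0, -0.0, -1.0]]
wrist_force: [0.1, -0.9, -0.8]
width: 0.012
```

Emit:
jog_arm(targets=[[[0, 0, -0.001, 0, 0.006], [0, 0, 0, 0, 0.006]]])

```text
time: 18.27
tool_pos: [0.5455, 0.0789, 0.0575]
eef_rot: [[-0.231, 0.973, 0.0], [0.973, 0.231, -0.0], [-0.0, 0.0, -1.0]]
wrist_force: [-0.6, -0.0, 3.7]
width: 0.0117
```

Contact at 3.7 N. I release, lift, and go for the capacitor.

Emit:
jog_arm(targets=[[[0, 0, 0, 0, 0.02], [0, 0, 0, 0, 0.03], [0, 0, 0.01, 0, 0.03], [0, 0, 0.04, 0, 0.03], [0, 0, 0.05, 0, 0.03]]])

```text
time: 18.9
tool_pos: [0.5442, 0.0791, 0.1572]
eef_rot: [[-0.231, 0.973, -0.003], [0.973, 0.231, 0.0], [0.001, -0.003, -1.0]]
wrist_force: [0.5, -0.0, 0.3]
width: 0.0297
```

Emit:
jog_arm(targets=[[[-0.01, -0.04, 0.02, 0, 0.07], [-0.015, -0.055, 0, 0, 0.07], [-0.016, -0.055, 0, 0, 0.07], [-0.016, -0.055, 0, 0, 0.07], [-0.016, -0.055, 0, 0, 0.07]]])

```text
time: 19.52
tool_pos: [0.4716, -0.1825, 0.1773]
eef_rot: [[-0.231, 0.973, 0.0], [0.973, 0.231, 0.0], [-0.0, 0.0, -1.0]]
wrist_force: [1.4, -0.1, -0.2]
width: 0.0677
```

Emit:
jog_arm(targets=[[[-0.015, -0.055, 0, 0, 0.07], [-0.015, -0.053, -0.02, 0, 0.07], [0, 0, -0.02, 0, 0.07], [0, 0, 0, 0, 0.07], [0, 0, 0, 0, 0.07]]])

```text
time: 20.15
tool_pos: [0.4426, -0.2885, 0.1375]
eef_rot: [[-0.232, 0.973, 0.0], [0.973, 0.232, -0.0], [-0.0, 0.0, -1.0]]
wrist_force: [-0.6, 0.2, 0.5]
width: 0.0695
```

```bash
python3 shot.py w11;python3 - <<'E'
from h import *
import pickle
s,p,d=pickle.load(open("w11.pkl","rb"));P=cloud("wrist",d,s);z=P[...,2]
b=(np.abs(P[...,0]-.4425)<.035)&(np.abs(P[...,1]+.2894)<.035)
t=b&(z>0.049)&(z<0.056);print("cap",cv2.minEnclosingCircle((P[t][:,:2]*1000).astype(np.float32)),np.median(z[t]))
E
```

```text
20.15 [ 0.4426 -0.2885  0.1375] yaw 103.39 w 0.0695 F [-0.6  0.2  0.5] q6 -148.6
cap ((441.7508239746094, -290.25750732421875), 17.602191925048828) 0.05389280750198848
```

View pics/w11.png

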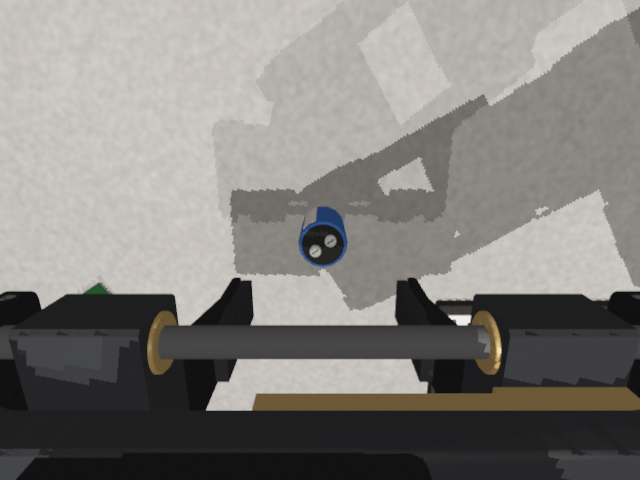

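The blue can's top is at (323,243), centred. I descend and grip.

Emit:
jog_arm(targets=[[[-0.001, -0.0015, -0.05, 0, 0.07], [0, 0, -0.045, 0, 0.07], [0, 0, -0.024, 0, 0.07], [0, 0, 0, 0, 0.025], [0, 0, 0, 0, 0.025]]], squeeze=15)

```text
time: 20.82
tool_pos: [0.4424, -0.2909, 0.0193]
eef_rot: [[-0.232, 0.973, 0.002], [0.973, 0.232, -0.002], [-0.002, 0.001, -1.0]]
wrist_force: [-0.6, 0.5, 1.0]
width: 0.057
```

Emit:
jog_arm(targets=[[[0, 0, 0, 0, 0.025], [0, 0, 0, 0, 0.025], [0, 0, 0, 0, 0.025]]])

```text
time: 21.2
tool_pos: [0.4417, -0.2908, 0.0189]
eef_rot: [[-0.231, 0.973, 0.001], [0.973, 0.231, -0.001], [-0.001, 0.001, -1.0]]
wrist_force: [-0.4, 0.2, 6.6]
width: 0.0346
```

Emit:
jog_arm(targets=[[[0, 0, 0.01, 0, 0.025], [0, 0, 0.03, 0, 0.025], [0.01, 0.025, 0.05, 0, 0.025], [0.02, 0.048, 0.02, 0, 0.025], [0.02, 0.048, 0, 0, 0.025]]])

```text
time: 21.82
tool_pos: [0.4929, -0.1694, 0.1305]
eef_rot: [[-0.229, 0.973, 0.004], [0.973, 0.229, -0.003], [-0.004, 0.004, -1.0]]
wrist_force: [-0.3, -0.9, -1.3]
width: 0.0346
```

Emit:
jog_arm(targets=[[[0.02, 0.048, 0, 0, 0.025], [0.02, 0.048, 0, 0, 0.025], [0.015, 0.04, 0, 0, 0.025], [0.013, 0.037, 0, 0, 0.025], [0, 0, 0, 0, 0.025]]])

```text
time: 22.45
tool_pos: [0.5596, 0.0059, 0.1282]
eef_rot: [[-0.235, 0.972, 0.0], [0.972, 0.235, 0.0], [0.0, 0.0, -1.0]]
wrist_force: [0.8, -0.2, -2.1]
width: 0.0345
```

```bash
python3 shot.py w12
```

```text
22.45 [0.5596 0.0059 0.1282] yaw 103.58 w 0.0345 F [ 0.8 -0.2 -2.1] q6 -114.4
```

View pics/w12.png

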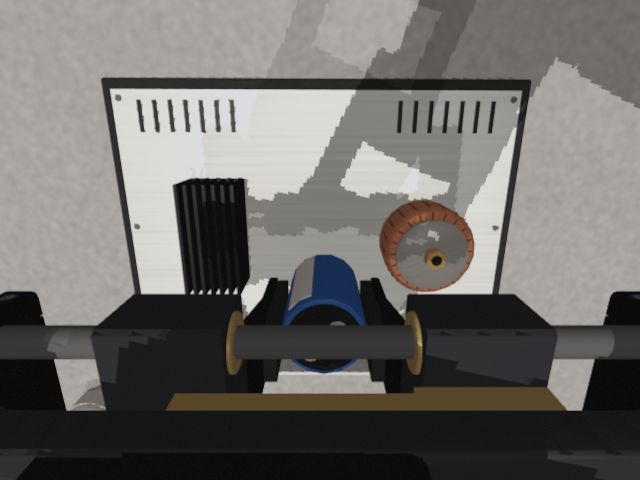

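The can is held at (323,310). The disc sits flat on the transformer with its nut at (436,260). I'll lower the can.

Emit:
jog_arm(targets=[[[0, -0.002, -0.03, 0, 0.025], [0, 0, -0.03, 0, 0.025], [0, 0, -0.02, 0, 0.025], [0, 0, -0.01, 0, 0.025], [0, 0, 0, 0, 0.025]]])

```text
time: 23.12
tool_pos: [0.5588, 0.0007, 0.0376]
eef_rot: [[-0.23, 0.973, -0.001], [0.973, 0.23, 0.0], [0.0, -0.001, -1.0]]
wrist_force: [0.4, 0.3, -0.5]
width: 0.0344
```

Emit:
jog_arm(targets=[[[0, 0, -0.002, 0, 0.025], [0, 0, 0, 0, 0.025]]])

```text
time: 23.38
tool_pos: [0.5598, 0.0013, 0.0367]
eef_rot: [[-0.231, 0.973, 0.001], [0.973, 0.231, -0.0], [-0.001, 0.001, -1.0]]
wrist_force: [-0.8, 0.8, -1.5]
width: 0.0349
```

Emit:
jog_arm(targets=[[[0, 0.002, -0.002, 0, 0.025], [0, 0, 0, 0, 0.025]]])

```text
time: 23.62
tool_pos: [0.5593, 0.0037, 0.0341]
eef_rot: [[-0.231, 0.973, 0.0], [0.973, 0.231, 0.0], [-0.0, 0.0, -1.0]]
wrist_force: [-0.9, -0.1, -1.2]
width: 0.0347
```

Emit:
jog_arm(targets=[[[0, 0, -0.001, 0, 0.025], [0, 0, 0, 0, 0.025]]])

```text
time: 23.88
tool_pos: [0.5593, 0.0037, 0.0339]
eef_rot: [[-0.231, 0.973, 0.0], [0.973, 0.231, 0.0], [-0.0, 0.0, -1.0]]
wrist_force: [-1.2, 0.3, 6.0]
width: 0.0344
```

Emit:
jog_arm(targets=[[[0, 0, 0, 0, 0.042], [0, 0, 0, 0, 0.046], [0, 0, 0.02, 0, 0.046], [0, 0, 0.05, 0, 0.046], [0, 0, 0.05, 0, 0.046]]])

```text
time: 24.5
tool_pos: [0.5589, 0.0035, 0.1536]
eef_rot: [[-0.231, 0.973, -0.002], [0.973, 0.231, 0.0], [0.001, -0.001, -1.0]]
wrist_force: [1.1, -0.2, 0.4]
width: 0.0455
```

Emit:
jog_arm(targets=[[[-0.01, 0.04, 0.03, -5, 0.06], [-0.012, 0.054, 0, -6, 0.06], [-0.012, 0.054, 0, -6, 0.06], [-0.012, 0.054, 0, -6, 0.06], [-0.012, 0.054, 0, -6, 0.06]]])

```text
time: 25.12
tool_pos: [0.5008, 0.2611, 0.1829]
eef_rot: [[0.273, 0.962, 0.0], [0.962, -0.273, -0.0], [0.0, 0.0, -1.0]]
wrist_force: [0.3, 0.3, 0.2]
width: 0.0599
```

Emit:
jog_arm(targets=[[[-0.012, 0.054, 0, -6, 0.06], [-0.012, 0.054, -0.03, -6, 0.06], [-0.008, 0.044, -0.04, -1.4, 0.06], [0, 0, 0, 0, 0.06], [0, 0, 0, 0, 0.06]]])

```text
time: 25.75
tool_pos: [0.4694, 0.4108, 0.113]
eef_rot: [[0.485, 0.875, -0.0], [0.875, -0.485, -0.001], [-0.001, 0.0, -1.0]]
wrist_force: [0.4, 0.2, 0.2]
width: 0.0601
```

```bash
python3 shot.py w13;python3 - <<'E'
from h import *
import pickle
s,p,d=pickle.load(open("w13.pkl","rb"));P=cloud("wrist",d,s);z=P[...,2]
b=(np.abs(P[...,0]-.47)<.035)&(np.abs(P[...,1]-.412)<.035)
t=b&(z>0.008)&(z<0.03);print("rect",cv2.minAreaRect((P[t][:,:2]*1000).astype(np.float32)),np.median(z[t]))
E
```

```text
25.75 [0.4694 0.4108 0.113 ] yaw 60.99 w 0.0601 F [0.4 0.2 0.2] q6 -30.0
rect ((470.0750427246094, 412.48980712890625), (27.63513946533203, 28.608524322509766), 61.31834030151367) 0.011959271873071359
```

View pics/w13.png

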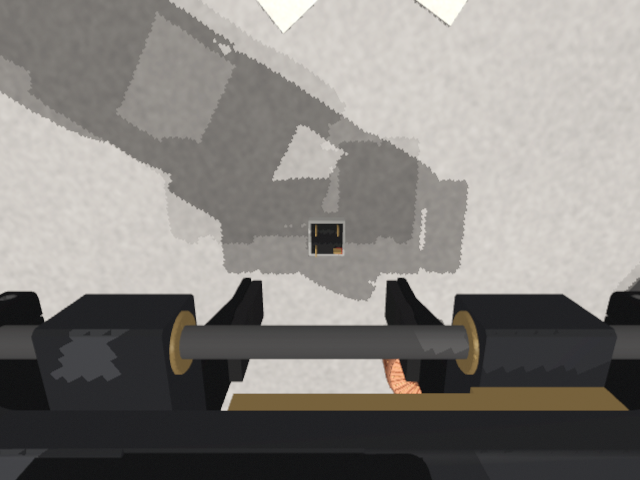

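The rectifier is at (327,239), square to the jaws. I descend.

Emit:
jog_arm(targets=[[[0.0005, 0.0015, -0.05, 0, 0.055], [0, 0, -0.04, 0, 0.055], [0, 0, -0.013, 0, 0.055], [0, 0, 0, 0, 0.055], [0, 0, 0, 0, 0.055]]])

```text
time: 26.42
tool_pos: [0.4716, 0.4131, 0.0122]
eef_rot: [[0.486, 0.874, 0.003], [0.874, -0.486, 0.002], [0.003, 0.002, -1.0]]
wrist_force: [0.2, 0.5, 0.8]
width: 0.0555
```

Emit:
jog_arm(targets=[[[-0.001, 0, -0.006, 0, 0.055], [0, 0, -0.001, 0, 0.055], [0, 0, 0, 0, 0.015], [0, 0, 0, 0, 0.015], [0, 0, 0, 0, 0.015]]])

```text
time: 27.05
tool_pos: [0.469, 0.4127, 0.0032]
eef_rot: [[0.486, 0.874, 0.0], [0.874, -0.486, 0.0], [0.0, 0.0, -1.0]]
wrist_force: [-0.9, -1.3, -0.5]
width: 0.033
```

Emit:
jog_arm(targets=[[[0, 0, 0, 0, 0.015], [0, 0, 0, 0, 0.015]]])

```text
time: 27.3
tool_pos: [0.4689, 0.4126, 0.0032]
eef_rot: [[0.486, 0.874, 0.0], [0.874, -0.486, 0.0], [0.0, -0.0, -1.0]]
wrist_force: [-0.4, -0.4, -0.1]
width: 0.0279
```

Emit:
jog_arm(targets=[[[0, 0, 0.008, 0, 0.015], [0, 0, 0.03, 0, 0.015], [0.001, -0.02, 0.05, 5, 0.015], [0.005, -0.05, 0.05, 6, 0.015], [0.005, -0.05, 0.02, 6, 0.015]]])

```text
time: 27.92
tool_pos: [0.4808, 0.2984, 0.1586]
eef_rot: [[0.204, 0.979, 0.006], [0.979, -0.204, 0.002], [0.003, 0.005, -1.0]]
wrist_force: [0.9, 0.3, -1.0]
width: 0.0278
```

Emit:
jog_arm(targets=[[[0.005, -0.05, 0, 6, 0.015], [0.005, -0.05, 0, 6, 0.015], [0.005, -0.05, 0, 6, 0.015], [0.005, -0.05, 0, 6, 0.015], [0.005, -0.05, 0, 1.4, 0.015]]])

```text
time: 28.55
tool_pos: [0.5045, 0.0469, 0.1559]
eef_rot: [[-0.232, 0.973, 0.001], [0.973, 0.232, -0.0], [-0.0, 0.001, -1.0]]
wrist_force: [0.3, 0.3, -0.3]
width: 0.0277
```

Emit:
jog_arm(targets=[[[0.005, -0.051, -0.02, 0, 0.015], [0, 0, -0.03, 0, 0.015], [0, 0, 0, 0, 0.015], [0, 0, 0, 0, 0.015]]])

```text
time: 29.05
tool_pos: [0.5096, -0.0021, 0.1061]
eef_rot: [[-0.232, 0.973, 0.001], [0.973, 0.232, -0.0], [-0.0, 0.001, -1.0]]
wrist_force: [0.1, -0.0, -0.1]
width: 0.028
```

```bash
python3 shot.py w14
```

```text
29.05 [ 0.5096 -0.0021  0.1061] yaw 103.39 w 0.028 F [ 0.1 -0.  -0.1] q6 -116.2
```

View pics/w14.png

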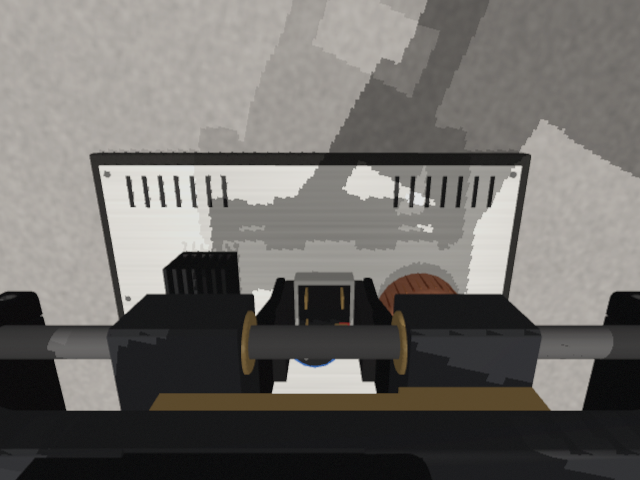

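The rectifier is held square at (324,300), with the can behind it. I correct by about 7 mm in y and lower it.

Emit:
jog_arm(targets=[[[-0.002, -0.007, -0.02, 0, 0.015], [0, 0, -0.03, 0, 0.015], [0, 0, -0.02, 0, 0.015], [0, 0, -0.01, 0, 0.015], [0, 0, 0, 0, 0.015]]])

```text
time: 29.72
tool_pos: [0.5076, -0.0091, 0.0255]
eef_rot: [[-0.232, 0.973, 0.0], [0.973, 0.232, -0.0], [-0.0, 0.0, -1.0]]
wrist_force: [0.4, 1.1, 0.2]
width: 0.0278
```

Emit:
jog_arm(targets=[[[0, 0, -0.003, 0, 0.015], [0, 0, 0, 0, 0.015]]])

```text
time: 29.98
tool_pos: [0.5077, -0.0095, 0.0228]
eef_rot: [[-0.231, 0.973, 0.001], [0.973, 0.231, -0.0], [-0.001, 0.001, -1.0]]
wrist_force: [-0.4, 0.0, 0.5]
width: 0.0277
```

Emit:
jog_arm(targets=[[[0, 0, -0.003, 0, 0.015], [0, 0, -0.001, 0, 0.015], [0, 0, 0, 0, 0.015]]])

```text
time: 30.35
tool_pos: [0.5073, -0.0095, 0.0182]
eef_rot: [[-0.231, 0.973, -0.0], [0.973, 0.231, -0.0], [0.0, -0.0, -1.0]]
wrist_force: [0.5, -0.1, -0.0]
width: 0.0276
```

Emit:
jog_arm(targets=[[[0, 0, -0.001, 0, 0.015], [0, 0, 0, 0, 0.015]]])

```text
time: 30.6
tool_pos: [0.5073, -0.0095, 0.0181]
eef_rot: [[-0.231, 0.973, 0.0], [0.973, 0.231, -0.0], [-0.0, 0.0, -1.0]]
wrist_force: [-2.2, -0.1, 7.4]
width: 0.0278
```

Contact at 7.4 N. I release, lift well clear, and take a last look.

Emit:
jog_arm(targets=[[[0, 0, 0, 0, 0.036], [0, 0, 0, 0, 0.045], [0, 0, 0.015, 0, 0.045], [0, 0, 0.05, 0, 0.045], [0, 0, 0.06, 0, 0.045]]])

```text
time: 31.22
tool_pos: [0.5065, -0.0094, 0.1434]
eef_rot: [[-0.231, 0.973, -0.002], [0.973, 0.231, 0.001], [0.001, -0.002, -1.0]]
wrist_force: [0.2, -0.8, -1.1]
width: 0.045
```

Emit:
jog_arm(targets=[[[0.03, 0.005, 0.06, 0, 0.06], [0.03, 0.005, 0.05, 0, 0.06], [0.02, 0, 0.03, 0, 0.06], [0, 0, 0, 0, 0.06], [0, 0, 0, 0, 0.06]]])

```text
time: 31.85
tool_pos: [0.5832, 0.0005, 0.2769]
eef_rot: [[-0.231, 0.973, -0.004], [0.973, 0.231, 0.001], [0.001, -0.003, -1.0]]
wrist_force: [-0.1, 0.2, 0.4]
width: 0.0601
```

```bash
python3 shot.py w15;python3 - <<'E'
from h import *
import pickle
s,p,d=pickle.load(open("w15.pkl","rb"));P=cloud("wrist",d,s);z=P[...,2]
org=np.array([.5573,-.0007]);a=np.radians(13.38);ex=np.array([np.cos(a),np.sin(a)]);ey=np.array([-ex[1],ex[0]])
q=P[...,:2]-org;cx=q@ex;cy=q@ey
def sel(x,y,r,z0,z1): return (np.hypot(cx-x,cy-y)<r)&(z>z0)&(z<z1)
def pts(t): return (np.c_[cx[t],cy[t]]*1000).astype(np.float32)
for n,x,y,r,z0,z1,f in [("ring top",.007,.081,.045,.044,.0525,0),("disc",.007,.081,.032,.0545,.06,0),("sink",0,-.0745,.055,.043,.056,1),("cap",.004,.0035,.028,.064,.072,0),("rect",-.05,.0035,.025,.022,.033,1)]:
    t=sel(x,y,r,z0,z1); k=pts(t); print(n,(cv2.minAreaRect if f else cv2.minEnclosingCircle)(k),np.median(z[t]).round(4),t.sum())
t=(z>0.022)&(cx<0.088)&(cx>0.05)&(z<.052)
for nm,tt in (("term",t&(cy<-.05)&(cy>-.11)),("inlet",t&(cy>.05)&(cy<.115))): print(nm,np.percentile(cx[tt],[1]),np.percentile(cy[tt],[1,50,99]))
E
```

```text
31.85 [5.832e-01 5.000e-04 2.769e-01] yaw 103.34 w 0.0601 F [-0.1  0.2  0.4] q6 -114.3
ring top ((6.525415897369385, 79.65967559814453), 32.10087966918945) 0.0496 972
disc ((6.923043251037598, 79.41505432128906), 24.735952377319336) 0.0564 1437
sink ((0.32711029052734375, -74.84678649902344), (40.35928726196289, 79.73125457763672), 89.99144744873047) 0.0491 1715
cap ((3.1477670669555664, 3.218517780303955), 17.57097625732422) 0.0688 824
rect ((-49.13463592529297, 2.643892288208008), (27.372570037841797, 27.50067901611328), 0.0024205062072724104) 0.0268 669
term [0.06483077] [-0.0899087  -0.08009803 -0.05832353]
inlet [0.06499423] [0.06749082 0.08011573 0.09498693]
```

View pics/w15.png

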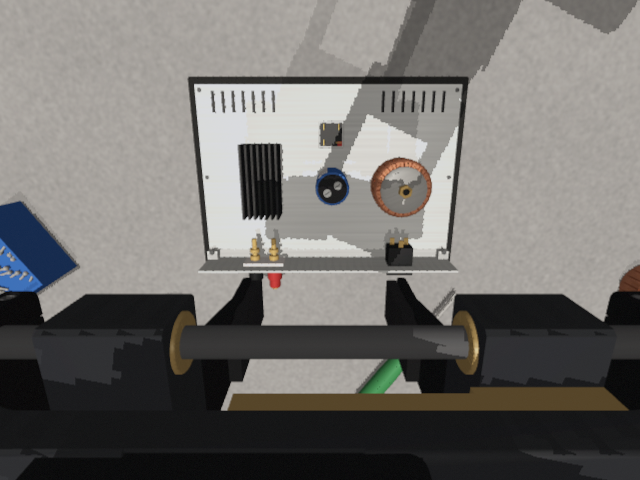

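The final view shows the sink at (261,180), the can at (332,186), the rectifier at (331,134) and the transformer with its disc at (402,187). All are upright, and every figure is within 2 mm of nominal. I'm handing it in.

```bash
python3 -c "
from rig import arm
print(arm.sign_off())"
```

```text
the job is handed in; nothing more can be done
None
```

All five parts are standing on the plate and the job is handed in, after about 32 s of robot time. The hand-in gave no verdict. I picked up the black heat sink, the copper transformer nearest the base, the clamp disc (by its nut), the capacitor and the rectifier. Each was lowered and released: a contact rise showed on the wrist force for all but the heat sink, which I judged by height.

The last wrist-camera depth check, with the arm lifted clear, gave these positions:

| Part | Measured | Wanted |
|---|---|---|
| Transformer | 58 mm in front of the inlet tags, about 2 mm sideways | 57 mm, centred |
| Disc on transformer | 0.5 mm off centre | within 10 mm |
| Heat sink | 65 mm in front of the studs, under 1 mm sideways, parallel to the chassis | 65 mm, centred, parallel |
| Capacitor | 62 mm in front, under 1 mm off midway | 61 mm, midway |
| Rectifier | 114 mm in front, about 1 mm off midway, 52 mm from the capacitor | 113 mm, midway, 38–66 mm |

The sideways figures rest on connector centres that I read to within about 1 mm. The heights matched parts standing flat on the plate, with depth readings about 1 mm low throughout. No check failed. The only mismatch was the chassis origin: the front plate edge and the rear panel put it about 2 mm from my fit. I avoided this by measuring every distance directly from the connector tips.

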